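Load the sample cup into the coil tester

TASK

Get the coil tester ready to check the cage ring that already lies in the blue sample cup. Press the black dust plug down until its latch lets go and it springs up, then lift it out and put it down on the desk. Then work the cup, with the ring in it, down into the well, twisting it as you press so that it slips through the rubber grip ring, until it stands fully home on the well floor and stays there when you let go; keep it upright and leave the other things where they are.

Things in the scene. Friction and masses are not known exactly. Their poses are not given: they have to be found in the camera images.
- tester: Coil tester, a fixed light-grey box 130 (x) x 180 (y) x 70 mm high; screen and keys on the right half of its top, a round well in the left half, its axis at x = 0, y = +35 mm. Origin: centre of its underside on the desk; z up; its front (-x) faces the robot within 15 degrees
- well_mouth (a point): Point on the well's axis at deck level (tester's top), 70 mm above the desk; axes as the tester's. From the deck down: a recess 63 mm across, 12 mm deep, holding the plug's flange; then a bore 43 mm across with a flared mouth 51 mm across
- well_floor (a point): Point on the well's axis on its floor, 28 mm above the desk, 42 mm below the deck: the cup's origin comes here when it is fully home; axes as the tester's
- plug: Loose black dust plug, 50 g, closing the well; origin: centre of its underside, z up its axis. Skirt 39 mm across, 0 to 8 mm high; flange 61 mm across, 8 to 12 mm; round knob to grip, 26 mm across, 12 to 42 mm, orange top. Latched: origin 14 mm below the deck. Pressed 5 mm to its stop (10 N) and let go, it rises 5.5 mm above the latched height and then lies loose
- bolt_left (a joint): Left (+y) of two latch bolts over the plug's flange, slide in m: 0 = latched, 0.0025 and more = clear. Pressing the plug down pushes it aside and it stays there; pulling the plug does not move it
- bolt_right (a joint): Right (-y) latch bolt, the same
- grip_ring (a point): Centre of the black rubber ring in the bore when relaxed, 25 mm below the deck, 17 mm above the well floor. It grips the cup: a straight push meets 20 to 40 N and drags it down by up to 10 mm (3 N/mm); let go, it lifts the cup back 6 to 12 mm. While the cup turns, to and fro or one way (0.6 Nm, at least 0.3 rad per mm of descent), it slips through with 5 to 15 N. Turn once more at the bottom
- cup: Loose blue plastic sample cup, 72 mm tall, 95 to 160 g, upright; origin: centre of its underside, z up its axis. Foot 31 mm across at the bottom, tapering to 40 mm at 7 mm height; round, 40 mm, to 44 mm; then a twelve-sided collar to grip, 46 mm across flats (one faces the cup's +x), 44 to 72 mm. Inside 34 mm across, floor at 22 mm. Fully home, the collar's lower edge is 2 mm above the deck
- ring: Gold bearing cage ring, 30 mm across, 9 mm high, lying loose in the cup, where it must stay. Origin: centre of its underside
- oil_pot: Bystander: light-grey tin with a lid, 51 mm across, 36 mm high. It and the cup stand in front of the tester, one at the right, one nearer the middle; which is which varies. Origin: centre of its underside
- micrometer: Bystander: micrometer lying right of and behind the tester, 46 x 140 x 14 mm, long axis y. Origin: centre of its underside
- marker: Bystander: red and white marker pen lying near the desk's front edge, 16 x 112 x 17 mm, long axis y. Origin: centre of its underside
- screwdriver: Bystander: small red screwdriver lying behind the tester, 11 x 143 x 11 mm, long axis y. Origin: centre of its underside
Not all that is in view belongs to the job. What is shaped like the cup but purple, red or turquoise is not meant.

How it is judged:
By the outcome, as a careful person would: the job done as asked, in the order asked, and still so for the second after the job is handed in, with the robot touching nothing.
It also fails if it takes over 67 s, if anything falls off the work surface, if the arm or the gripper's body presses on something with over 40 N, if the wrist force passes 120 N, or if a joint passes its speed limit or range.

ROBOT

A 6-joint arm with a two-finger parallel gripper is mounted at the origin on a cart in front of the work surface, level with it; the furniture and walls round the work are solid. World frame = base frame: x ahead of the robot, y to its left, z up, the work surface at z = 0. Lengths are in m, angles in rad, forces in N, time in s.
With the tool pointing down it reaches from about 0.325 to 0.9 m from the base axis. Payload 6.1 kg.
Tool frame: the origin (TCP) lies at the very end of the fingers, on their centre line; the grasp point (between the pads) lies 19 mm behind it; z points along the fingers, y is the direction in which the jaws open and shut (so a half turn about z gives the same grasp; the last joint's range is limited). The gripper opens to 85 mm and grips with 20 to 120 N. Pads are 22 mm wide; open, the fingers measure 114 mm over their backs; the gripper's body (76 mm by 85 mm) begins 54 mm behind the grasp point. The pads swing forward as they close: fully open they stand 13 mm farther back than shut.
Start: joints at [-1.237, 0.22, 1.526, -0, 1.395, -0.126], TCP at [0.277, -0.56, 0.231] pointing down, gripper open.
Joint ranges: [-2.98, 2.98], [-0.91, 2.08], [0.09, 2.57], [-1.24, 4.39], [0.2, 2.65], [-2.68, 2.68]. Speed limits (rad/s): [2.57, 2.57, 3.01, 3.14, 3.14, 3.14].

INTERFACE

Orientations are given as a unit quaternion [w, x, y, z].
In Python, from station import bot, readout, viewer, sign_off, finder gives the robot as it stands. Calls block until the motion is done:
- bot.move_pose(position, orientation): joint-space move of the TCP to a pose.
- bot.movel(position, rot=None, feed=0.15, stop_force=None): straight line of the TCP; rot=None keeps the orientation; feed is the mean speed in m/s. With stop_force (N) it stops when the force on the tool has changed by that much, and returns True; else False.
- bot.move_j(angles): joint-space move.
- bot.command_gripper(opening, grasp_force=None): opening from 0.0 (shut) to 1.0 (fully open); grasp_force is the grip in N (None keeps the last); returns when the fingers have stopped.
- bot.sleep(seconds).
- bot.ik(position, orientation): joint angles nearest the present ones, or None.
- readout.observe(): the state.
- viewer.camera(name): name is "side" or "top" or "wrist"; returns a dict with "pixels" (420x560x3 uint8, red, green, blue), "camera_matrix" (3x3 intrinsics, pixels), "k1" (the pictures are not rectified: a ray, as slopes to the right and down, at radius r is drawn at 1 + k1 r^2 times it, then the intrinsics apply), "R" (3x3) and "t" (3): a world point X has camera coordinates R X + t. Camera axes: x right, y down, z forward; pixel columns grow to the right and rows downward; lengths in m; the calibration is good to about 2 mm. A picture is of the moment at which its call begins. There is no depth.
A pose or a line that the arm cannot do raises bot.MotionError and nothing moves.
- sign_off(): hands the job in, once; it reports no verdict.
Trained networks look in a picture, given as the dict that the camera call returned (one of the last four; its "shot" number tells which), for a name from the list of things; names that differ only in an ending like _2 or _b are one class to them, and where a whole thing is asked for, a point or a joint stands for the part that bears it (a point fixed in the world has none). Each returns a list of dicts, best first, with "score" (0 to 1); they miss things now and then, are a little off and sometimes report something else, mostly with a low value. They report only what shows in the picture. A call takes as long as a camera call. They do not tell look-alikes from the thing itself.
- finder.cut_out(picture, label): "mask" (420x560 bool, what is visible of it).
- finder.landmark_of(picture, label): "xyz" ([x, y, z] in m, in the coordinates of the camera as it stood for that picture, good to about 4 mm: a listed point, or the origin of a listed thing).
The state is a dict: "t": time; "joints": joint angles; "qd": joint speeds; "joint_torque": joint torques, N m; "eef_pos": TCP position; "tcp_rot": TCP orientation; "contact_force": force on the tool from outside, world axes, zero at the start; "wrist_torque": the same for the moment, N m; "finger_gap": opening from 0.0 (shut) to 1.0 (fully open).
Only numpy, scipy, OpenCV 4.12 (cv2) and the standard library are available. Lean on these libraries where they do the work, as an engineer would, in place of code of your own. Each camera call takes 0.05 s, during which the arm holds its last target.

## Working session

There is one attempt and no reset: what is moved stays moved. The work goes in short steps, each a Python script; the robot and the scene stay as the last script left them, time stands still between calls to the robot, and variables do not carry over. Pictures are saved under pics/ and viewed, and the job is handed in when it is done.

```bash
ls; mkdir -p pics; cat > h.py <<'E'
import numpy as np, cv2
from station import bot, readout, viewer, sign_off, finder
def save(p,n): cv2.imwrite('pics/'+n+'.png',cv2.cvtColor(p['pixels'],cv2.COLOR_RGB2BGR))
def w(p,xyz): return np.array(p['R']).T@(np.array(xyz)-np.array(p['t']))
def proj(p,X):
    c=np.array(p['R'])@np.array(X)+np.array(p['t']); s=c[:2]/c[2]; s=s*(1+p['k1']*(s@s)); K=np.array(p['camera_matrix']); return K[:2,:2]@s+K[:2,2]
def ray(p,uv,z):
    K=np.array(p['camera_matrix']); d=np.array([(uv[0]-K[0,2])/K[0,0],(uv[1]-K[1,2])/K[1,1]]); s=d.copy()
    for _ in range(20): s=d/(1+p['k1']*(s@s))
    R=np.array(p['R']); o=-R.T@np.array(p['t']); v=R.T@np.array([s[0],s[1],1]); return o+v*(z-o[2])/v[2]
E
python3 - <<'E'
from h import *
for n in ['top','side']:
    p=viewer.camera(n); save(p,n+'0')
    print(n,'cam',-np.array(p['R']).T@np.array(p['t']),p['k1'])
    for l in ['tester','well_mouth','plug','cup','ring','oil_pot','micrometer','marker','screwdriver']:
        for r in finder.landmark_of(p,l)[:4]: print(l,round(r['score'],2),w(p,r['xyz']).round(3),proj(p,w(p,r['xyz'])).round(0))
print(readout.observe())
E
```

```text
pics
top cam [ 0.48636299 -0.19977897  0.94465319] -0.030541221914609423
tester 0.94 [ 0.603 -0.13   0.002] [250. 186.]
tester 0.4 [ 0.701 -0.377  0.004] [367. 138.]
plug 0.56 [ 0.604 -0.095  0.054] [231. 182.]
cup 0.93 [ 0.447 -0.128 -0.003] [250. 261.]
cup 0.82 [ 0.341 -0.107 -0.001] [240. 312.]
cup 0.81 [ 0.454 -0.219  0.002] [293. 257.]
cup 0.56 [ 0.423 -0.031  0.005] [203. 273.]
ring 0.52 [ 0.45  -0.127  0.022] [249. 260.]
oil_pot 0.73 [ 0.425 -0.333  0.002] [349. 271.]
micrometer 0.61 [ 0.702 -0.377  0.   ] [367. 138.]
micrometer 0.56 [ 0.45  -0.125 -0.001] [248. 259.]
marker 0.83 [ 0.34  -0.214  0.005] [292. 313.]
screwdriver 0.64 [ 0.808 -0.132  0.004] [251.  90.]
side cam [ 0.58277265 -0.93977066  0.48238949] 0.032505274046819625
tester 0.86 [ 0.605 -0.127  0.002] [298. 215.]
well_mouth 0.56 [ 0.605 -0.093  0.072] [298. 182.]
plug 0.78 [ 0.604 -0.096  0.056] [297. 189.]
cup 0.96 [ 0.46  -0.217 -0.001] [232. 236.]
cup 0.91 [ 0.454 -0.127 -0.002] [235. 215.]
cup 0.89 [ 0.425 -0.03   0.001] [228. 195.]
cup 0.71 [ 0.344 -0.108  0.003] [191. 209.]
ring 0.45 [ 0.605 -0.126  0.004]
[... 312 characters left out ...]
t': 1.0, 'joints': array([-1.23711034e+00,  2.20330254e-01,  1.52648027e+00, -3.62320781e-06,
        1.39470624e+00, -1.26087009e-01]), 'qd': array([ 1.61451286e-03,  7.34524456e-05, -1.17355903e-03, -4.50917351e-04,
        2.82873797e-03,  2.77197554e-04]), 'joint_torque': array([ 3.68517181e-05, -4.96856618e+01, -3.89744246e+01, -7.76820298e-05,
        6.74543971e-04, -1.84080591e-05]), 'eef_pos': array([ 0.27734496, -0.56009948,  0.23135335]), 'tcp_rot': array([3.79263315e-05, 9.73692192e-01, 2.27867318e-01, 2.15768013e-06]), 'contact_force': array([-0.23140855, -0.31518223, -0.18318804]), 'wrist_torque': array([-0.05690083, -0.00147386,  0.06010602]), 'finger_gap': 0.9995587993299707}
```

View pics/top0.png

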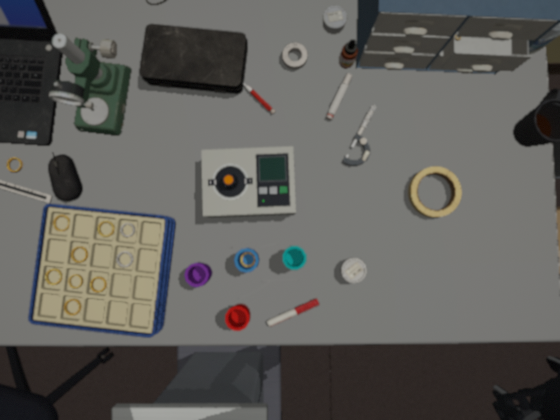

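```bash
python3 -c "
import cv2
i=cv2.imread('pics/top0.png')[160:340,170:390];cv2.imwrite('pics/topc.png',cv2.resize(i,(733,600),interpolation=cv2.INTER_CUBIC))
i=cv2.imread('pics/side0.png')[140:300,160:420];cv2.imwrite('pics/sidec.png',cv2.resize(i,(780,480),interpolation=cv2.INTER_CUBIC))"
```

```text
(no output)
```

View pics/topc.png

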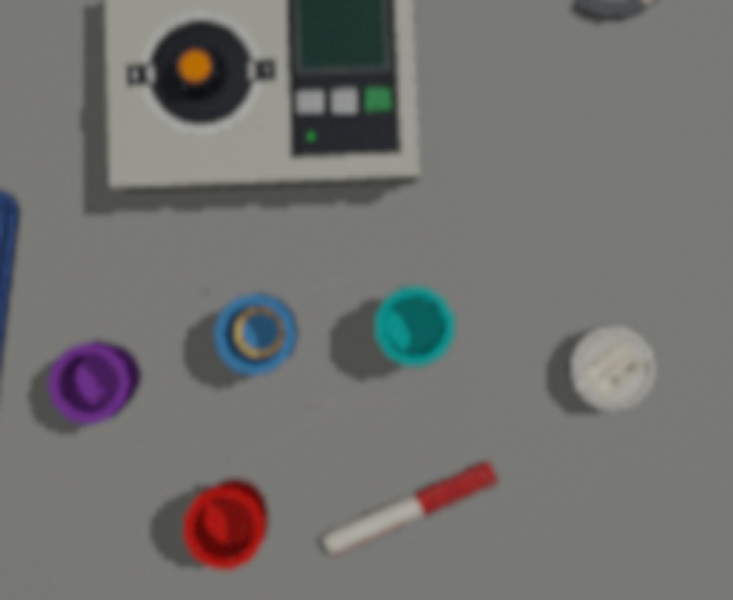

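View pics/sidec.png

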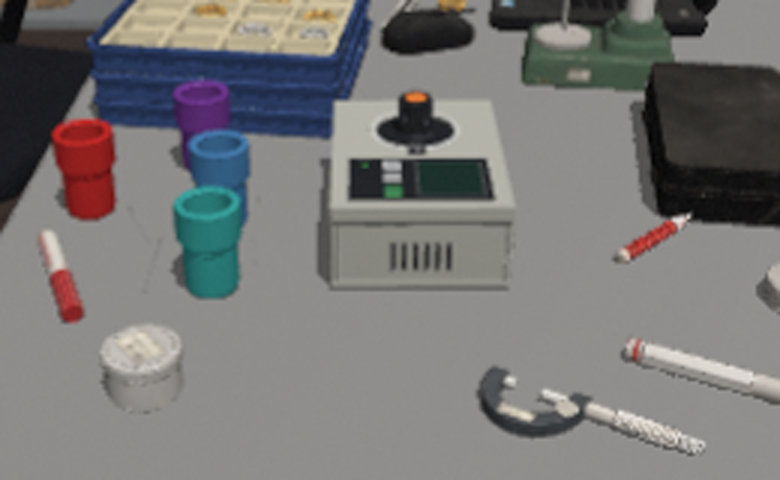

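The cup candidates in the top view are blue at (246,260), purple at (198,274), red at (238,317) and turquoise at (293,258). Only the blue one matches by colour, and it has a gold ring in it; the enlarged crop confirms this. The plug is at (229,181) with both bolts showing at ±y. Next I go above the plug for a wrist view.

```bash
cat >> h.py <<'E'
from scipy.spatial.transform import Rotation as Ro
def q(a):
    M=np.array([[-np.sin(a),np.cos(a),0],[np.cos(a),np.sin(a),0],[0,0,-1]]).T
    x,y,z,w_=Ro.from_matrix(M).as_quat(); return np.array([w_,x,y,z])
def jaw(qq=None):
    if qq is None: qq=readout.observe()['tcp_rot']
    m=Ro.from_quat([qq[1],qq[2],qq[3],qq[0]]).as_matrix(); return np.arctan2(m[1,1],m[0,1])
E
python3 - <<'E'
from h import *
print(jaw())
for a in [0.037,0.037+np.pi,-np.pi/2]:
    print(a,bot.ik([0.604,-0.0955,0.2],q(a)), bot.ik([0.45,-0.1275,0.2],q(a)))
p0=readout.observe()['t']
try:
    bot.command_gripper(0.0)
    bot.move_pose([0.53,-0.11,0.27],q(0.037) if abs(bot.ik([0.53,-0.11,0.27],q(0.037))[5])<2.0 else q(0.037+np.pi))
except Exception as e: print(e)
p=viewer.camera('wrist'); save(p,'w1')
o=readout.observe(); print(o['t'],o['joints'],o['eef_pos'])
print('cam',-np.array(p['R']).T@np.array(p['t']))
for l in ['plug','well_mouth','cup','ring','tester']:
    for r in finder.landmark_of(p,l)[:4]: print(l,round(r['score'],2),w(p,r['xyz']).round(4),proj(p,w(p,r['xyz'])).round(0))
E
```

```text
-1.1110226950044984
0.037 [-2.85706705e-01  2.11436041e-01  1.59656316e+00 -4.44089210e-16
  1.33359346e+00 -3.22706705e-01] [-4.44949711e-01 -1.39351661e-01  1.95732138e+00 -4.44089210e-16
  1.32362293e+00 -4.81949711e-01]
3.178592653589793 None [-4.44949711e-01 -1.39351661e-01  1.95732138e+00 -4.44089210e-16
  1.32362293e+00  2.65964294e+00]
-1.5707963267948966 [-2.85706705e-01  2.11436041e-01  1.59656316e+00 -4.44089210e-16
  1.33359346e+00  1.28508962e+00] [-4.44949711e-01 -1.39351661e-01  1.95732138e+00 -4.44089210e-16
  1.32362293e+00  1.12584662e+00]
3.6917 [-3.52053738e-01 -3.56504475e-03  1.69692371e+00 -2.40826330e-04
  1.44846367e+00 -3.87278738e-01] [ 0.52986432 -0.11099892  0.26983102]
cam [ 0.52678046 -0.03148286  0.41220909]
plug 0.98 [ 0.6049 -0.0956  0.0592] [345. 169.]
cup 0.71 [ 0.4473 -0.1256  0.0005] [217. 179.]
cup 0.71 [ 0.421  -0.0302  0.0016] [194. 104.]
cup 0.66 [ 3.374e-01 -1.092e-01  3.000e-04] [134. 164.]
cup 0.56 [ 0.4556 -0.2159  0.004 ] [224. 242.]
tester 0.95 [ 0.6067 -0.1352 -0.0024] [334. 190.]
tester 0.2 [ 0.4295 -0.3385  0.0027] [209. 314.]
```

View pics/w1.png

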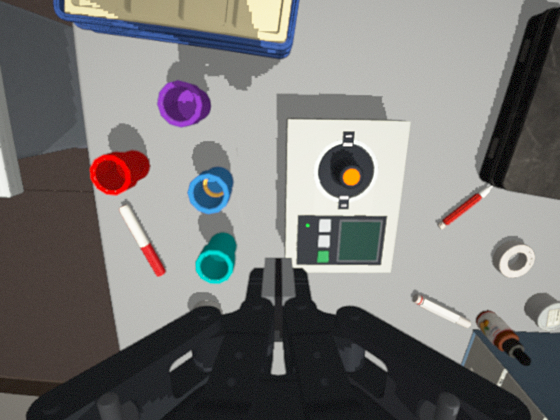

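The wrist view shows the plug's orange top at (351,177), the bolts at (349,138) and (343,202), and the blue cup rim at (209,193) with the ring inside. I'll refine these with colour rays from all three cameras at the known heights.

```bash
python3 - <<'E'
from h import *
for n in ['top','side','wrist']:
    p=viewer.camera(n); hsv=cv2.cvtColor(p['pixels'],cv2.COLOR_RGB2HSV)
    c=proj(p,[0.604,-0.0955,0.098])
    yy,xx=np.mgrid[:420,:560]
    m=(hsv[...,0]>8)&(hsv[...,0]<24)&(hsv[...,1]>170)&(hsv[...,2]>90)&(np.hypot(xx-c[0],yy-c[1])<25)
    u=[xx[m].mean(),yy[m].mean()]; print(n,'plugtop',m.sum(),np.round(u,1),ray(p,u,0.098).round(4))
    c=proj(p,[0.45,-0.127,0.072])
    mm=[r for r in finder.cut_out(p,'cup')]
    for r in mm:
        k=r['mask']&(hsv[...,0]>95)&(hsv[...,0]<118)
        if k.sum()>0.5*r['mask'].sum() and np.hypot(xx[k].mean()-c[0],yy[k].mean()-c[1])<25:
            cnt=max(cv2.findContours(r['mask'].astype(np.uint8),0,1)[0],key=len); 
            print(n,'cup',k.sum(),r['mask'].sum(),cv2.boundingRect(cnt))
            pts=cnt[:,0,:]
            # fit cup silhouette: hull of projected collar/foot circles
            from scipy.optimize import minimize
            def cost(v):
                t=np.linspace(0,2*np.pi,48); P=[]
                for rad,z in [(.0238,.072),(.0238,.044),(.020,.044),(.020,.007),(.0155,0)]:
                    P+= [proj(p,[v[0]+rad*np.cos(a),v[1]+rad*np.sin(a),z]) for a in t]
                hs=[cv2.convexHull(np.round(np.array(P[s])*16).astype(np.int32)) for s in (slice(0,96),slice(96,240))]
                im=np.zeros((420,560),np.uint8)
                for h in hs: cv2.fillPoly(im,[h],1,shift=4)
                return (im.astype(bool)^r['mask']).sum()
            best=min(((cost((0.45+dx,-0.1265+dy)),0.45+dx,-0.1265+dy) for dx in np.arange(-.008,.0081,.001) for dy in np.arange(-.008,.0081,.001)))
            print('fit',np.round(best,4))
    if n=='wrist':
        cv2.imwrite('pics/w1c.png',cv2.resize(cv2.cvtColor(p['pixels'],cv2.COLOR_RGB2BGR)[110:240,180:400],(792,468),interpolation=cv2.INTER_CUBIC))
    # tester yaw from mask
    for r in finder.cut_out(p,'tester')[:1]:
        cnt=max(cv2.findContours(r['mask'].astype(np.uint8),0,1)[0],key=len)
        if n!='side':
            pts=np.array([ray(p,u,0.07)[:2] for u in cnt[:,0,:].astype(float)],np.float32); rr=cv2.minAreaRect(pts*1000); print(n,'tester',rr)
E
```

```text
top plugtop 0 [nan nan] [nan nan nan]
top cup 391 483 (234, 248, 26, 25)
fit [55.      0.451  -0.1255]
top tester ((603.083984375, -175.49365234375), (92.94845581054688, 135.26461791992188), 89.41573333740234)
side plugtop 18 [298.2 172.1] [ 0.6052 -0.0931  0.098 ]
side cup 362 380 (223, 184, 22, 24)
fit [ 2.690e+02  4.530e-01 -1.245e-01]
wrist plugtop 225 [350.8 177.5] [ 0.603  -0.0957  0.098 ]
wrist tester ((602.9026489257812, -129.2852325439453), (132.2788543701172, 181.42771911621094), 1.6326510906219482)<stdin>:7: RuntimeWarning: Mean of empty slice.
  ret = ret.dtype.type(ret / rcount)
```

View pics/w1c.png

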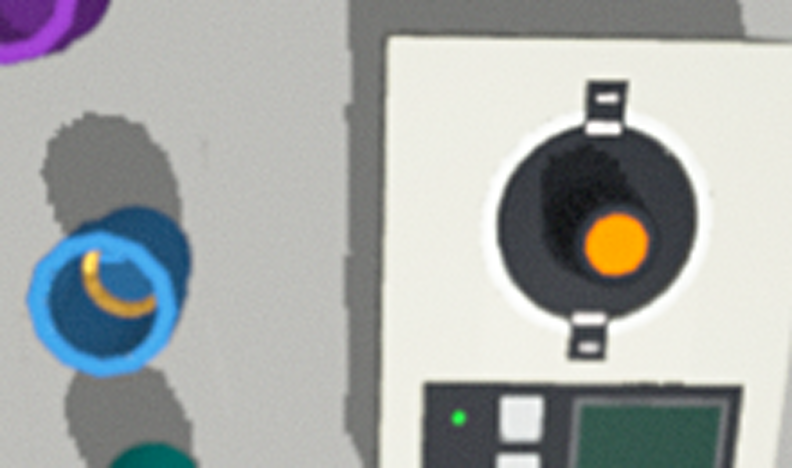

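```bash
python3 - <<'E'
from h import *
P=[0.603,-0.0955]
bot.move_pose(P+[0.125],q(0.03))
f0=readout.observe()['contact_force']
hit=bot.movel(P+[0.0995],feed=0.04,stop_force=6); print(hit,readout.observe()['eef_pos'])
hit=bot.movel(P+[0.0905],feed=0.012,stop_force=22); o=readout.observe(); print(hit,o['eef_pos'],o['contact_force']-f0)
bot.movel(P+[0.115],feed=0.05)
bot.movel([0.55,-0.0955,0.2],feed=0.25)
p=viewer.camera('wrist'); save(p,'w2')
cc=proj(p,[0.603,-.0955,.07]).astype(int);print(cc)
cv2.imwrite('pics/w2c.png',cv2.resize(cv2.cvtColor(p['pixels'],cv2.COLOR_RGB2BGR)[cc[1]-75:cc[1]+75,cc[0]-100:cc[0]+100],(800,600),interpolation=cv2.INTER_CUBIC))
hsv=cv2.cvtColor(p['pixels'],cv2.COLOR_RGB2HSV)
yy,xx=np.mgrid[:420,:560]
m=(hsv[...,0]>8)&(hsv[...,0]<24)&(hsv[...,1]>170)&(hsv[...,2]>90)&(np.hypot(xx-cc[0],yy-cc[1])<50)
u=[xx[m].mean(),yy[m].mean()]; print(m.sum(),u,ray(p,u,.098),ray(p,u,.1035),np.sqrt(4*m.sum()/np.pi))
for l in ['plug','bolt_left','bolt_right']:
    for r in finder.landmark_of(p,l)[:2]: print(l,r['score'],w(p,r['xyz']).round(4))
print(readout.observe()['t'])
E
```

```text
False [ 0.60308336 -0.09552542  0.09950054]
False [ 0.60375689 -0.0956702   0.09248124] [-5.05195157  0.1786701  10.16523935]
[337 201]
343 [np.float64(344.8775510204082), np.float64(213.56851311953352)] [ 0.60449728 -0.09729766  0.098     ] [ 0.6032081  -0.09546858  0.1035    ] 20.897874625046462
plug 0.67 [ 0.6068 -0.0965  0.0604]Traceback (most recent call last):
  File "<stdin>", line 17, in <module>
ValueError: it knows: cup, grip_ring, marker, micrometer, oil_pot, plug, ring, screwdriver, tester, well_floor, well_mouth
```

View pics/w2c.png

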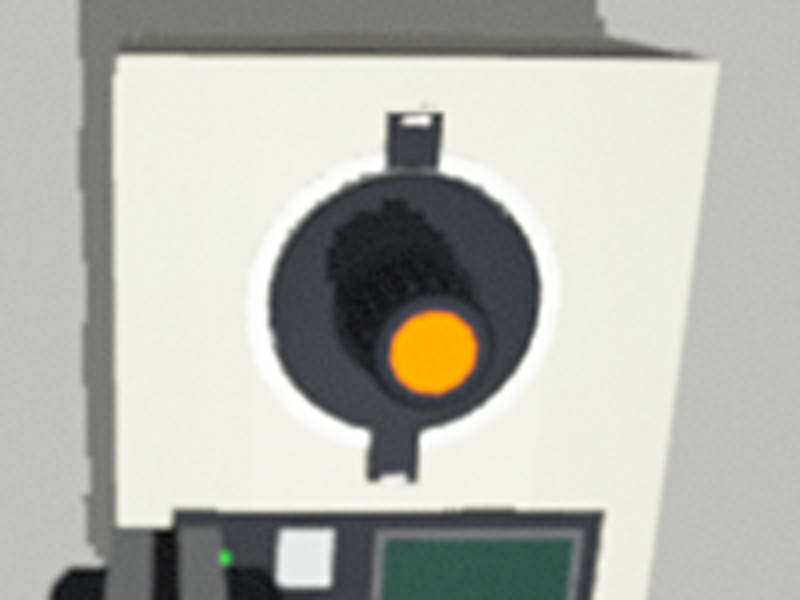

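Both bolts have moved outward (white tips at the slot ends) and the plug has risen; the orange top now fits z = 0.1035. Next I grip it, lift it out and set it down at the free spot (0.55, -0.30).

```bash
python3 - <<'E'
from h import *
P=[0.6032,-0.0957]
bot.command_gripper(0.65)
bot.move_pose(P+[0.125],q(0.03))
print(bot.movel(P+[0.080],feed=0.08,stop_force=10))
bot.command_gripper(0.0,40); o=readout.observe(); print('gap',o['finger_gap'],o['eef_pos'])
print(bot.movel(P+[0.16],feed=0.1,stop_force=15))
o=readout.observe(); print('gap',o['finger_gap'],o['contact_force'])
bot.movel([0.55,-0.30,0.10],feed=0.25)
print(bot.movel([0.55,-0.30,0.018],feed=0.06,stop_force=5)); print(readout.observe()['eef_pos'])
bot.command_gripper(0.65)
bot.movel([0.55,-0.30,0.15],feed=0.15)
bot.movel([0.53,-0.12,0.22],feed=0.3)
p=viewer.camera('wrist'); save(p,'w3'); 
for l in ['plug','well_mouth','well_floor','grip_ring','cup']:
    for r in finder.landmark_of(p,l)[:2]: print(l,r['score'],w(p,r['xyz']).round(4),proj(p,w(p,r['xyz'])).round())
print(readout.observe()['t'])
E
```

```text
False
gap 0.29258543165581513 [ 0.60370354 -0.09583094  0.08063484]
False
gap 0.2909884995695992 [-0.9046974   0.41107882 -0.80288742]
True
[ 0.54965812 -0.29978566  0.01936047]
plug 0.65 [ 5.520e-01 -3.017e-01  2.000e-04] [292. 311.]
well_mouth 0.98 [ 0.6037 -0.0955  0.0719] [359. 172.]
well_floor 0.74 [ 0.6061 -0.0954  0.0256] [351. 163.]
grip_ring 0.74 [ 0.6079 -0.0959  0.0678] [363. 172.]
grip_ring 0.65 [ 0.6047 -0.0994  0.0467] [354. 171.]
cup 0.76 [ 0.4506 -0.2158  0.0034] [214. 252.]
cup 0.71 [ 0.4476 -0.1267 -0.0015] [210. 182.]
15.95
```

View pics/w3.png

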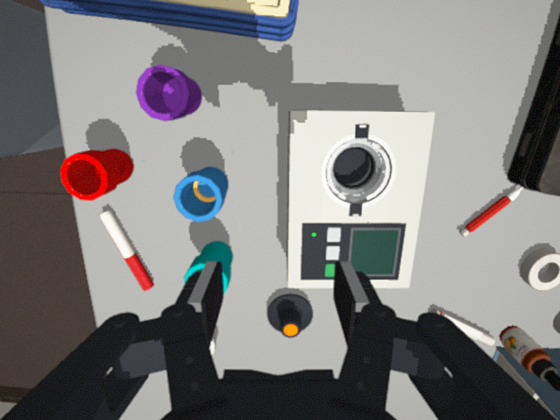

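The plug stands upright on the desk at (290,315) and the well at (358,170) is open. I'll overlay the predicted circles on the well and the cup to check the centres.

```bash
python3 - <<'E'
from h import *
p=viewer.camera('wrist'); im=cv2.cvtColor(p['pixels'],cv2.COLOR_RGB2BGR)
def crop(c,n,circs):
    c=c.astype(int); s=7; h=42;wd=56
    i=cv2.resize(im[c[1]-h:c[1]+h,c[0]-wd:c[0]+wd],None,fx=s,fy=s,interpolation=cv2.INTER_CUBIC)
    for (x,y,z,r,col) in circs:
        pts=np.array([(proj(p,[x+r*np.cos(a),y+r*np.sin(a),z])-c+[wd,h]+0.5)*s for a in np.linspace(0,6.283,60)]).astype(int)
        cv2.polylines(i,[pts],True,col,1)
    return i
W=(.603,-.0955); C=(.450,-.1265)
a=crop(proj(p,[*W,.07]),'',[(*W,.07,.0315,(0,0,255)),(*W,.058,.0255,(0,255,0))])
b=crop(proj(p,[*C,.072]),'',[(*C,.072,.0235,(0,0,255)),(*C,.072,.017,(0,255,0)),(*C,0,.0155,(0,255,255))])
cv2.imwrite('pics/ov1.png',cv2.resize(np.hstack([a,b]),(800,300)));cv2.imwrite('pics/ov1a.png',a);cv2.imwrite('pics/ov1b.png',b)
E
```

```text
(no output)
```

View pics/ov1a.png

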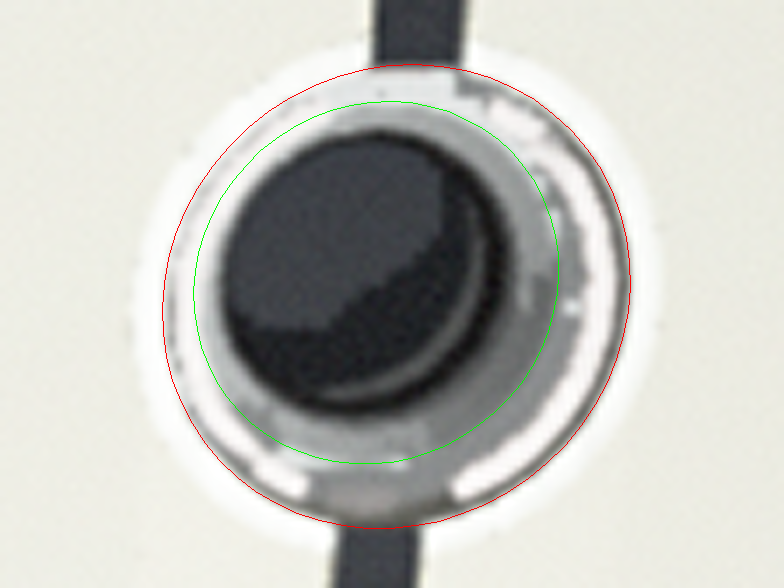

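View pics/ov1b.png

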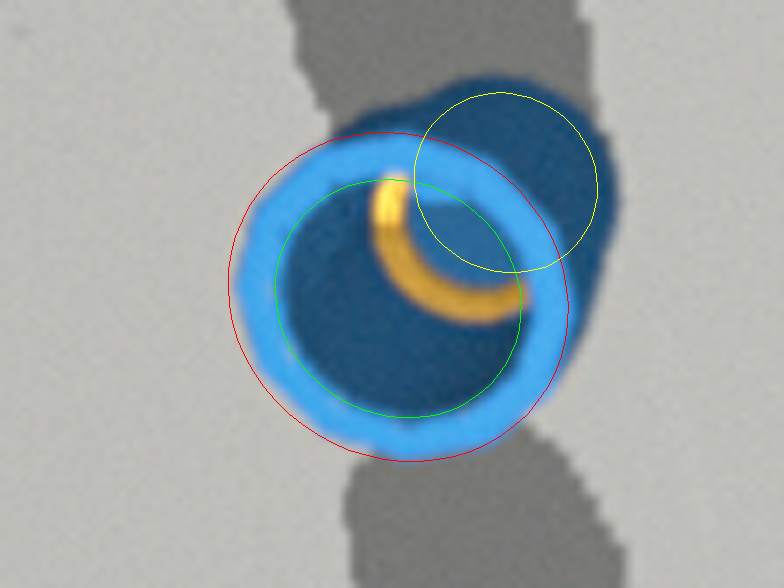

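The well circles fit to about 0.3 mm at (0.603, -0.0955). The cup rim sits about 1.5 mm in +x of my circle, which gives (0.4515, -0.1265). A close-up over the cup should show the angle of its flats.

```bash
python3 - <<'E'
from h import *
C=(.4515,-.1265)
bot.command_gripper(0.8)
bot.move_pose([C[0],C[1],.135],q(0.03))
p=viewer.camera('wrist'); im=cv2.cvtColor(p['pixels'],cv2.COLOR_RGB2BGR)
c=proj(p,[*C,.072]); print(c)
hsv=cv2.cvtColor(p['pixels'],cv2.COLOR_RGB2HSV)
# radial profile of bright-blue top face on z=.072
best=[]
V=hsv[...,2].astype(np.float32)
A=np.linspace(0,2*np.pi,360,endpoint=False)
def fit(C):
    rr=np.arange(.015,.028,.0001); out=np.full(360,np.nan)
    for i,a in enumerate(A):
        uv=np.array([proj(p,[C[0]+r*np.cos(a),C[1]+r*np.sin(a),.072]) for r in rr],np.float32)
        B=cv2.remap(im.astype(np.float32),uv[None,:,0],uv[None,:,1],cv2.INTER_LINEAR)[0]
        s=B[:,0]-B[:,2]; bright=B[:,0]
        k=np.where((bright>150)&(s>60))[0]
        if len(k): out[i]=rr[k.max()]
    return out
o=fit(C); print(np.round(o[::10]*1000,1))
g=~np.isnan(o)
M=np.c_[np.ones(g.sum()),np.cos(A[g]),np.sin(A[g]),np.cos(12*A[g]),np.sin(12*A[g])]
x=np.linalg.lstsq(M,o[g],rcond=None)[0]; print(x*1000,'corner phase deg',np.degrees(np.arctan2(x[4],x[3]))/12)
s=5;c=c.astype(int)
i=cv2.resize(im[max(0,c[1]-60):c[1]+60,c[0]-75:c[0]+75],None,fx=s,fy=s,interpolation=cv2.INTER_CUBIC); cv2.imwrite('pics/w4c.png',i)
E
```

```text
[278.58337512 226.53381631]
[23.  22.5 22.6 23.4 23.  23.3 23.9 23.4 23.5 24.  23.4 23.6 24.  23.6
 23.7 24.1 23.5 23.6 23.9 23.4 23.5 23.7 23.3 23.4 23.6 23.  23.2 23.3
 22.7 22.9 22.8 22.3 22.5 22.8 22.3 22.5]
[23.2525     -0.50737851  0.3329547   0.24861992 -0.14272573] corner phase deg -2.4882438285411075
```

View pics/w4c.png

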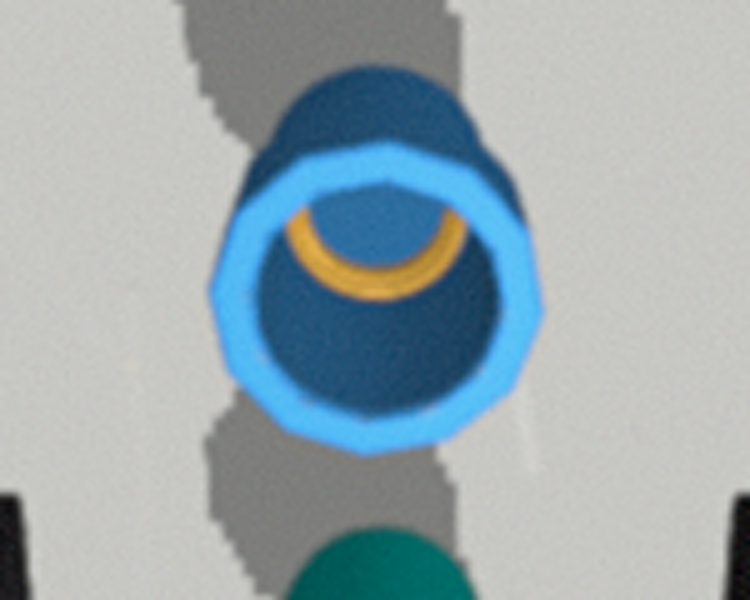

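The ring is visible in the cup. The fit gives the cup centre at (0.451, -0.1262) with flats at 12.5° plus multiples of 30°. I'll grip on those flats.

```bash
python3 - <<'E'
from h import *
C=(.4510,-.1262); a=0.218
bot.movel([*C,.12],rot=q(a),feed=0.05)
print(bot.movel([*C,.052],feed=0.1,stop_force=8))
bot.command_gripper(0.0,80); o=readout.observe(); print('gap mm',o['finger_gap']*85,o['eef_pos'],jaw())
bot.movel([*C,.165],feed=0.12)
o=readout.observe(); print('gap mm',o['finger_gap']*85,o['contact_force'])
p=viewer.camera('wrist'); save(p,'w5')
bot.movel([.603,-.0955,.165],feed=0.15)
p=viewer.camera('side'); save(p,'s5'); 
o=readout.observe(); print(o['t'],o['eef_pos'],o['joints'][5])
E
```

```text
False
gap mm 44.12176004632977 [ 0.45216297 -0.12683177  0.05335423] 0.2180238207973947
gap mm 43.519679810381305 [-0.69655634  0.29539642 -1.6063879 ]
20.8667 [ 0.60238405 -0.09562031  0.16487864] -0.5042309843133314
```

View pics/w5.png

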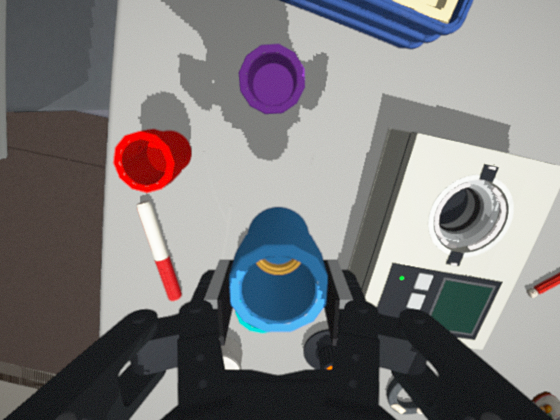

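View pics/s5.png

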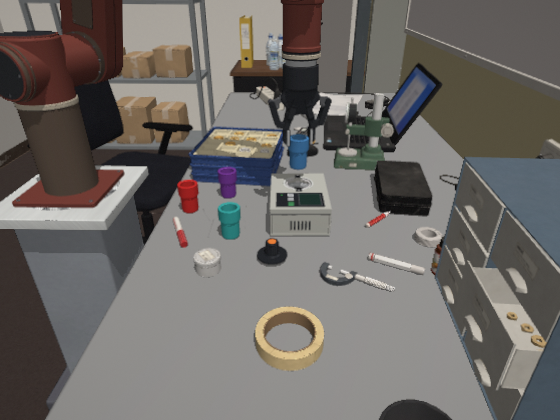

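The cup is held upright with the ring inside, over the well. Now I insert it with twisting.

```bash
python3 - <<'E'
from h import *
W=(.603,-.0955); a=0.218; s=0.65
f0=readout.observe()['contact_force']
print(bot.movel([*W,.112],rot=q(a-s),feed=0.05,stop_force=10), readout.observe()['eef_pos'], (readout.observe()['contact_force']-f0).round(1))
z=.112; sg=1
for k in range(4):
    z-=.0025
    h=bot.movel([*W,z],rot=q(a+sg*s),feed=.0025,stop_force=35); sg=-sg
    o=readout.observe(); print(h,z,o['eef_pos'].round(4),(o['contact_force']-f0).round(1),o['wrist_torque'].round(2),round(jaw(),2),o['t'],round(o['finger_gap']*85,1))
    if h: break
E
```

```text
False [ 0.60313968 -0.09563775  0.11239148] [-0.1 -0.1  0.2]
False 0.1095 [ 0.6031 -0.0955  0.1096] [-0.1 -0.2 -0.4] [ 0.03 -0.01 -0.01] 0.87 23.525 44.0
False 0.107 [ 0.603  -0.0955  0.107 ] [-1.1 -0.5 -0.1] [ 0.06 -0.01 -0.04] -0.43 24.975 44.2
False 0.1045 [ 0.603  -0.0955  0.1045] [-1.2 -0.2  0.1] [-0.   -0.02  0.03] 0.87 26.425 44.4
False 0.102 [ 0.603  -0.0955  0.102 ] [-1.1 -0.3  0.1] [-0.04 -0.06  0.03] -0.43 27.875 43.5
```

```bash
python3 - <<'E'
from h import *
W=(.603,-.0955); a=0.218; s=0.65
z=.102; sg=1
for k in range(8):
    z-=.0025
    h=bot.movel([*W,z],rot=q(a+sg*s),feed=.0025,stop_force=35); sg=-sg
    o=readout.observe(); print(h,round(z,4),o['eef_pos'].round(4),o['contact_force'].round(1),o['wrist_torque'].round(2),round(jaw(),2),o['t'],round(o['finger_gap']*85,1))
    if h: break
E
```

```text
False 0.0995 [ 0.6031 -0.0955  0.0995] [ 0.2  0.3 -0.8] [ 0.05 -0.05  0.  ] 0.87 29.325 43.8
False 0.097 [ 0.603  -0.0955  0.097 ] [ 0.2 -0.1 -1.2] [0.03 0.01 0.01] -0.43 30.775 43.8
False 0.0945 [ 0.6037 -0.0953  0.095 ] [3.5 2.4 0.5] [ 0.41 -0.72 -0.02] 0.87 32.225 44.0
False 0.092 [ 0.6031 -0.0958  0.0922] [ 2.5 -1.6  2.4] [-0.09 -0.33  0.11] -0.43 33.675 43.8
False 0.0895 [ 0.6041 -0.0952  0.0905] [3.1 1.9 5.2] [ 0.4  -0.58 -0.13] 0.87 35.125 43.8
False 0.087 [ 0.6035 -0.0957  0.0882] [-0.6  0.1  8.5] [0.01 0.06 0.19] -0.43 36.575 43.5
False 0.0845 [ 0.6036 -0.095   0.0845] [5.  3.2 0.8] [ 0.5  -1.04 -0.19] 0.87 38.025 43.8
False 0.082 [ 0.6026 -0.0957  0.0817] [ 1.1 -1.1 -0.1] [-0.28 -0.27  0.25] -0.43 39.475 43.7
```

```bash
python3 - <<'E'
from h import *
W=(.603,-.0955); a=0.218; s=0.65
sg=1
for z in (.0795,.0775,.0772):
    h=bot.movel([*W,z],rot=q(a+sg*s),feed=.002 if z!=.0772 else .0002,stop_force=30); sg=-sg
    o=readout.observe(); print(h,round(z,4),o['eef_pos'].round(4),o['contact_force'].round(1),o['wrist_torque'].round(2),round(jaw(),2),o['t'],round(o['finger_gap']*85,1))
    if h: break
p=viewer.camera('side'); save(p,'s6')
i=cv2.imread('pics/s6.png')[150:250,230:370];cv2.imwrite('pics/s6c.png',cv2.resize(i,(784,560),interpolation=cv2.INTER_CUBIC))
E
```

```text
False 0.0795 [ 0.6043 -0.0953  0.0814] [0.6 1.1 8.3] [ 0.17 -0.17 -0.22] 0.87 40.925 44.0
False 0.0775 [ 0.6042 -0.0954  0.0814] [-5.6  1.7 20.1] [0.42 1.13 0.27] -0.43 42.375 44.0
False 0.0772 [ 0.6054 -0.0959  0.0813] [-1.3  0.4 17.3] [ 0.04  0.36 -0.29] 0.87 43.825 43.6
```

View pics/s6c.png

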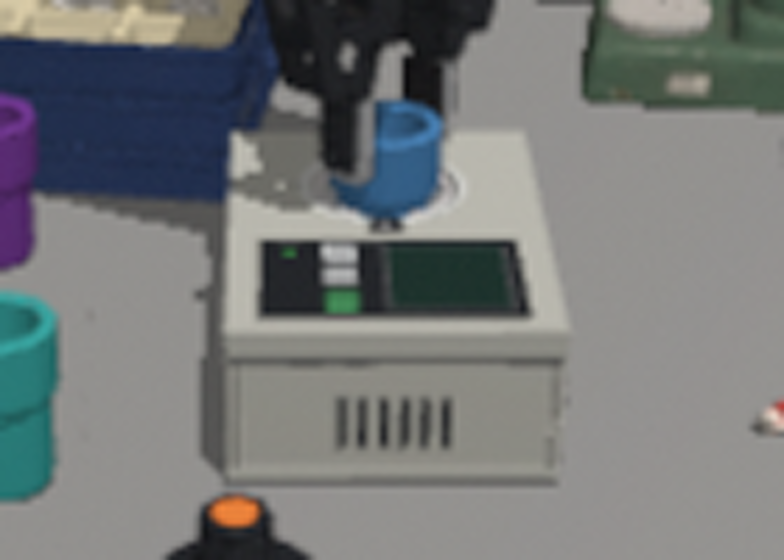

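Descent stopped at TCP z = 0.0814 with 17–20 N while turning. That is exactly the floor height predicted from the grip. One last turn at light pressure, then I release and check.

```bash
python3 - <<'E'
from h import *
W=(.603,-.0955); a=0.218
bot.movel([*W,.0795],rot=q(a-.3),feed=.0018)
o=readout.observe(); print(o['eef_pos'].round(4),o['contact_force'].round(1),o['t'])
bot.command_gripper(0.75)
bot.sleep(0.1); o=readout.observe(); e=o['eef_pos']; print(e,o['contact_force'].round(1))
bot.movel([e[0],e[1],.16],feed=.15)
bot.movel([.53,-.11,.24],rot=q(.03),feed=.2)
p=viewer.camera('wrist'); save(p,'w7'); im=cv2.imread('pics/w7.png')
for r in finder.landmark_of(p,'cup')[:4]: print(r['score'],w(p,r['xyz']).round(4))
for r in finder.landmark_of(p,'plug')[:1]: print('plug',r['score'],w(p,r['xyz']).round(4))
c=proj(p,[*W,.1]).astype(int); wd,h,s=50,42,7
i=cv2.resize(im[c[1]-h:c[1]+h,c[0]-wd:c[0]+wd],None,fx=s,fy=s,interpolation=cv2.INTER_CUBIC)
for z,r,col in [(.1,.0238,(0,0,255)),(.1,.017,(0,255,0)),(.07,.0315,(0,255,255)),(.106,.0238,(255,0,255))]:
    pts=np.array([(proj(p,[W[0]+r*np.cos(t),W[1]+r*np.sin(t),z])-c+[wd,h]+.5)*s for t in np.linspace(0,6.283,60)]).astype(int); cv2.polylines(i,[pts],True,col,1)
cv2.imwrite('pics/w7c.png',i)
ps=viewer.camera('side'); save(ps,'s7')
for r in finder.landmark_of(ps,'cup')[:4]: print('side',r['score'],w(ps,r['xyz']).round(4))
j=cv2.imread('pics/s7.png')[150:250,230:370];j=cv2.resize(j,(784,560),interpolation=cv2.INTER_CUBIC)
for z,r,col in [(.1,.0238,(0,0,255)),(.106,.0238,(255,0,255))]:
    pts=np.array([(proj(ps,[W[0]+r*np.cos(t),W[1]+r*np.sin(t),z])-[230,150]+.5)*5.6 for t in np.linspace(0,6.283,60)]).astype(int); cv2.polylines(j,[pts],True,col,1)
cv2.imwrite('pics/s7c.png',j)
print(readout.observe()['t'])
E
```

```text
[ 0.6039 -0.0955  0.0814] [-1.   0.2  9. ] 44.975
[ 0.60257468 -0.0953231   0.07898182] [ 0.1 -0.3 -0.1]
0.79 [ 3.388e-01 -1.093e-01 -2.000e-04]
0.7 [ 0.599  -0.0967  0.0277]
0.61 [ 0.4529 -0.2178  0.0021]
0.59 [ 0.4181 -0.0335  0.    ]
plug 0.64 [ 0.5503 -0.2999  0.0019]
side 0.94 [ 4.557e-01 -2.191e-01 -3.000e-04]
side 0.9 [ 0.604  -0.0936  0.0245]
side 0.84 [ 0.4204 -0.0326  0.0015]
side 0.76 [ 0.3438 -0.1065  0.0043]
47.0333
```

View pics/w7c.png

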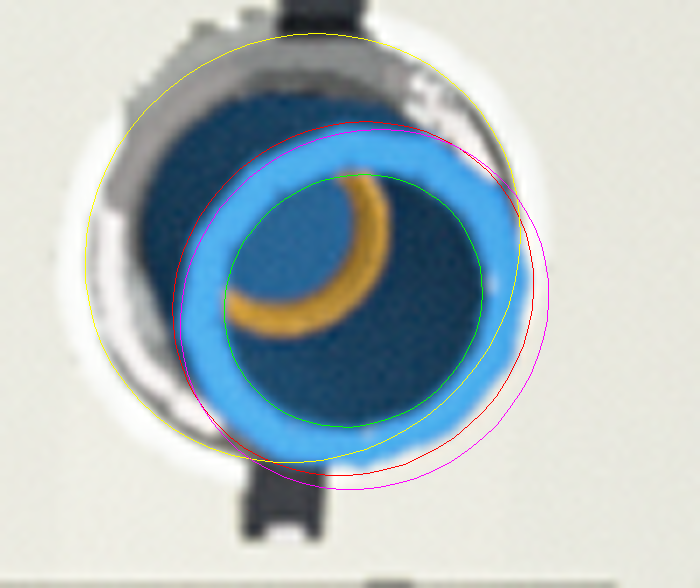

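View pics/s7c.png

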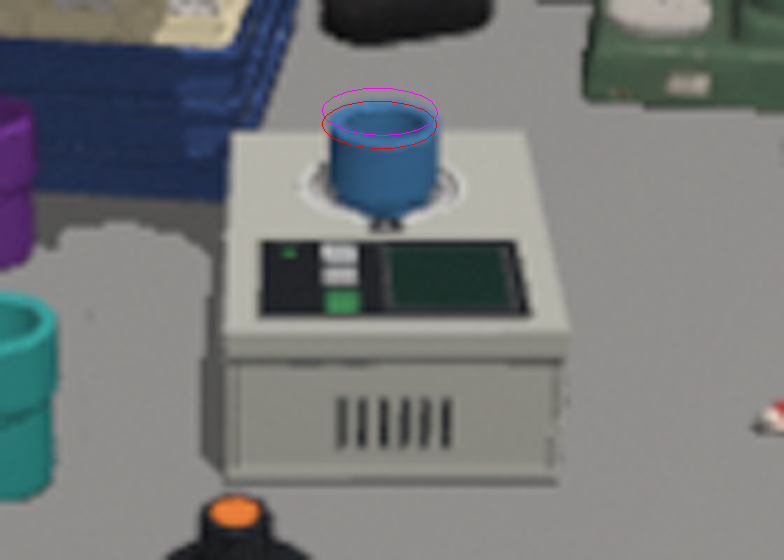

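View pics/w7.png

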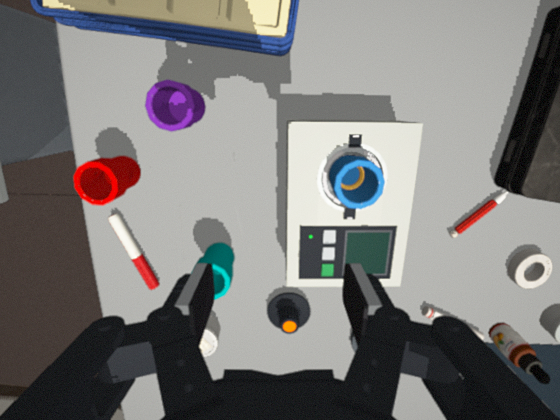

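The rim matches the z = 0.100 (fully home) circle in both views, not the 6 mm higher one. The ring is in the cup and the gripper is clear, so I'm handing the job in.

```bash
python3 -c "
from h import *
print(sign_off())"
```

```text
the job is handed in; nothing more can be done
None
```

The job is done and handed in at about 47 s on the robot's clock: the cup, with the ring in it, stands on the well floor and the dust plug is on the desk.

- **Plug:** I pressed it with shut fingers to its stop at about 10 N. Both bolts moved clear and it sprang up. I then lifted it out and stood it upright on the desk at (0.55, -0.30).
- **Cup:** I gripped the blue cup on its collar flats and worked it down with ±0.65 rad twists. It met the floor at the height expected from the grip, with 17–20 N while turning. I gave one more turn at light pressure and let go.

**Last checks**
- **Cup height:** after release the rim matched the fully-home circle in the wrist and side pictures. The networks put the cup's origin at z = 0.0277 and 0.0245, against the expected 0.028. The second is 3.5 mm low, within their stated error of about 4 mm.
- **Ring and gripper:** the ring was in the cup, the cup was upright, and the gripper touched nothing.
- **Bystanders:** nothing looked moved in the last pictures. I did not measure the oil pot, marker, micrometer or screwdriver again.

No check failed.

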